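# Uncover the hot warming pot with the lid lifter

### The arm

A 6-joint arm with a two-finger parallel gripper is mounted at the origin on a cart in front of the work surface, level with it; the furniture and walls round the work are solid. World frame = base frame: x ahead of the robot, y to its left, z up, the work surface at z = 0. Lengths are in m, angles in rad, forces in N, time in s.
With the tool pointing down it reaches from about 0.3 to 0.775 m from the base axis. Payload 14.6 kg.
Tool frame: the origin (TCP) lies at the centre of the arm's flange, where the gripper is bolted on; the fingertips stand 199 mm ahead of it and the grasp point (between the pads) lies ctrl.tcp_to_grasp ahead of it (ctrl.tcp_to_grasp is the distance from the TCP to the grasp point, in m); z points along the fingers, y is the line along which they close (so a half turn about z gives the same grasp; the last joint's range is limited). The gripper opens to 94 mm and grips with 3 to 60 N. Pads are 16 mm wide; open, the fingers measure 119 mm over their backs; the gripper's body (75 mm by 177 mm) begins 78 mm behind the grasp point.
Start: joints at [1.045, 0.3, 1.521, -0, 1.321, -0.067], TCP at [0.244, 0.493, 0.405] pointing down, gripper open.
Joint ranges: [-3.03, 3.03], [-0.79, 2.21], [0.23, 2.52], [-1.04, 4.18], [0, 3.07], [-2.55, 2.55]. Speed limits (rad/s): [2.22, 2.22, 2.57, 3.14, 3.14, 3.14].

### API

Orientations are given as [roll, pitch, yaw] about the fixed x, y, z axes, in that order (R = Rz(yaw) Ry(pitch) Rx(roll)).
In Python, from station import ctrl gives the robot as it stands. The module is installed in compiled form; this text tells all that it offers.
- The arm moves only by the shell command python3 -m jog 'ROWS' [OPENING] [FORCE]. ROWS is JSON, a list of rows, each a list of 6 numbers: the shift along the tool's x, y, z in cm, then the turn, a rotation vector about the tool's x, y, z in rad. In form: [[tx, ty, tz, ax, ay, az], ...]. A call has 1 to 8 rows; each row is the pose to reach, as a shift and turn from the pose commanded when the call began, along the tool's axes at that moment; what a row does not reach only later rows make up. A row lasts 1/10 s, in which the tool goes at most 50 mm and 8.59 degrees, less where a joint would pass 70% of its speed; a pose out of reach is approached as far as the arm can. A call with a gripper value outside its range is refused whole. OPENING is the opening in per cent of the stroke, from 0 (shut) to 100 (fully open), set as the call begins (- or left out, the last holds). The fingers move at their own pace and stop on an object; FORCE is the grip in N (left out, the last holds). Time passes only in rows, so rows that repeat a pose let the fingers close. It gives the time, the measured TCP pose, the force, the opening and the grip force at its end, in the units of the state.
- ctrl.get_obs(): the state, without advancing time (a new reading comes with each control period).
- ctrl.camera(name): name is "side" or "top" or "wrist"; returns a dict with "img" (480x640x3 uint8, blue, green, red), "intrinsics" (3x3 intrinsics, pixels), "R" (3x3) and "t" (3): a world point X has camera coordinates R X + t. Camera axes: x right, y down, z forward; pixel columns grow to the right and rows downward; lengths in m; the calibration is good to about 2 mm. A picture is of the moment at which its call begins. There is no depth.
- ctrl.hand_in(): hands the job in; it is judged then, once.
The state is a dict: "time_s": time; "qpos": joint angles; "joint_vel": joint speeds; "tau": joint torques, N m; "ee_pos": TCP position; "eef_rot": TCP orientation; "force": force on the tool from outside, world axes, zero at the start; "moment": the same for the moment, N m; "grip_width": finger opening in m; "grip_force": force on a finger pad.
Only numpy, scipy, OpenCV 4.12 (cv2) and the standard library are available. Lean on these libraries where they do the work, as an engineer would, in place of code of your own. Each camera call takes 0.05 s, during which the arm holds its last target. There are 200 camera calls.

### The job

The lid of the warming pot is too hot to touch: take the lid lifter off its rest, hook the lid by its wire loop, lift it off from under the heat lamp keeping it level, and set it down gently, right side up and flat on a free patch of the worktop where it touches nothing else. Then hang the lifter back on its rest. Only the lifter may touch the lid, do not knock the pot or its lamp, and do not shift any of the goods and things lying about.

Things in the scene. Friction and masses are not known exactly. Their poses are not given: they have to be found in the camera images.
- lid_bar (a point): Middle of the level top bar of the lid's wire loop; lid's axes: z up, bar along y, so a fork goes through the loop along x (either way). It lies 53 mm above the lid's underside and 41 mm above its flat top. 6 mm wire; the bar is straight for 46 mm, the legs stand 60 mm apart, the clear height under the bar is 38 mm.
- lid: The round steel lid, 100 mm diameter, 12 mm thick with its plug, 210 to 420 g; origin at the centre of its underside, axes as lid_bar. A plug 6 mm deep and 82 mm across under it sits in the pot's mouth with 5 mm play all round; nothing locks it. On the worktop it stands on the plug.
- warmer: Fixed warming pot. Origin on the worktop under the pot's centre; +x points to its lamp post (away from the robot). Base 110 mm diameter, pot 100 mm, rim 85 mm high (lid top 91, loop bar 132 mm high). The lamp hangs over the lid's middle, so a lifter held upright strikes it: come from the -x side leaning back 27 to 40 degrees, raise the lid 15 to 30 mm, draw it out along -x.
- lamp_edge (a point): Foremost (-x) point of the lamp shade's lower rim; axes as warmer. The shade, 100 mm across, has its lower rim 235 mm above the worktop, its front 30 mm before (-x of) the pot's axis, its highest part 341 mm up; its 10 mm post stands 83 mm behind the pot's axis.
- lifter_grip (a point): Centre of the lid lifter's black handle, grip it here; axes fixed to the lifter, z up along the shaft as it hangs. Handle 80 mm (z) x 26 mm (x) x 20 mm (y: close the fingers along y). On the same axis below it: a 34 x 34 mm flange, underside 45 mm below this point, then a 10 mm tube to 94 mm below, then a rod with a fork. The whole weighs 190 g.
- lifter: The same lifter, same origin and axes. Fork: two 6 mm prongs at y = +-11 mm, pointing along +x square to the shaft, 30 mm long from its axis, tips bent up 5 mm. The 7 mm rod telescopes: the prongs' centre line is 135 to 185 mm below the origin, each time different and NOT reported: see it, or feel the fork touch the worktop. Stiff slide (30 N): it keeps its length in use.
- rest_seat (a point): Where the lifter hangs: top of the rest's slotted plate, 165 mm above the worktop, on the lifter's axis. The 17 mm slot runs along y, open at +y (16 mm from here), closed 12 mm behind. The flange lies on the two tines, prongs along +x, lifter_grip 45 mm above this point. To free it raise it 10 mm and move it along +y; from 40 to 80 mm along +y bare worktop lies under the fork (keep the fingers off the plate).
- rest: The fixed dark steel rest; origin on the worktop under rest_seat, axes as rest_seat. Foot 46 mm wide (x), from y = -90 to -4 mm; post at y = -60 mm; plate 57 mm wide (x); nothing is higher than the plate's 165 mm.
- wedge: Cut piece of halva wheel, 122 (x) x 71 (y) x 77 mm, origin at the centre of its underside. It stands beside the free patch.
- pen: Blue and white marker pen lying flat, 17 x 135 (y) x 16 mm, origin underneath its centre.
- tub: Tub of halva spread, 109 x 139 x 57 mm, origin under its centre.
- bars: Black film pack of halva bars behind the wire cutter, 110 x 176 x 26 mm, origin under its centre.
- carton_a: Upright white and blue sweet carton behind the wire cutter, 46 x 52 x 150 mm, origin under its centre.
- carton_b: Upright white and brown sweet carton at the right front, 46 x 52 x 150 mm, origin under its centre.
- wire_cutter: Fixed wire cutter with a wooden board, straight ahead of the robot: board 192 (x) x 200 (y) mm, its bow's black handle up to 165 mm high; origin under the board's centre.
- nut_bin: Fixed wooden nut bin, 146 (x) x 154 (y) x 105 mm, origin under its centre.
- cash_box: Fixed cash box at the right, about 160 (x) x 210 (y) x 100 mm, origin under its centre (11 mm in front of it).

How it is judged:
By the outcome, as a careful person would: the job done as asked, in the order asked, and still so for the second after the job is handed in, with the robot touching nothing.
It also fails if it takes over 72 s, if anything falls off the work surface, if the arm or the gripper's body presses on something with over 40 N, if the wrist force passes 120 N, or if a joint passes its speed limit or range.

## Working session

There is one attempt and no reset: what is moved stays moved. The work goes in short steps, Python scripts to look and compute and a shell command to move; the robot and the scene stay as the last step left them, time stands still between calls to the robot, and variables do not carry over. Pictures are saved under pics/ and viewed, at most 10 in all, crops included, and the job is handed in when it is done.

```bash
mkdir -p pics
cat > h.py <<'E'
import numpy as np, cv2
from station import ctrl
from scipy.spatial.transform import Rotation as Ro
def ray(c,u,v):
    K=np.array(c['intrinsics']);R=np.array(c['R']);t=np.array(c['t'])
    d=R.T@np.linalg.solve(K,[u,v,1.]); return -R.T@t,d
def onz(c,u,v,z):
    o,d=ray(c,u,v); return o+d*(z-o[2])/d[2]
def tri(c1,p1,c2,p2):
    A=np.zeros((3,3));b=np.zeros(3)
    for c,p in((c1,p1),(c2,p2)):
        o,d=ray(c,*p);d/=np.linalg.norm(d);M=np.eye(3)-np.outer(d,d);A+=M;b+=M@o
    return np.linalg.solve(A,b)
def proj(c,X):
    p=np.array(c['intrinsics'])@(np.array(c['R'])@np.array(X)+np.array(c['t'])); return p[:2]/p[2]
E
python3 - <<'E'
from h import *
import pickle
cs={}
for n in('side','top','wrist'):
    c=ctrl.camera(n);cs[n]=c;cv2.imwrite(f'pics/{n}0.png',c['img'])
    print(n,-np.array(c['R']).T@c['t'],np.array(c['R'])[2])
pickle.dump(cs,open('c0.pkl','wb'))
print(ctrl.get_obs(),ctrl.tcp_to_grasp)
E
```

```text
side [ 0.01087947 -0.60633136  1.12711974] [ 0.41786479  0.48323038 -0.7693357 ]
top [0.22190824 0.15145997 1.54373557] [ 0.21049355 -0.09697004 -0.97277401]
wrist [0.1813783  0.52421004 0.38477573] [ 0.21440084 -0.10594737 -0.97098272]
{'time_s': 0.15, 'qpos': array([ 1.04539090e+00,  3.00332212e-01,  1.52140299e+00,  2.06130563e-05,
        1.32072349e+00, -6.65879900e-02]), 'joint_vel': array([-0.00011232, -0.0018334 , -0.00264184, -0.00014633,  0.00127922,
       -0.00130063]), 'tau': array([ 1.39992146e-03, -5.31959617e+01, -3.52819705e+01,  7.08353100e-02,
        2.35842098e-02, -6.28477528e-05]), 'ee_pos': array([0.24357378, 0.49310207, 0.40423779]), 'eef_rot': array([-3.14072986e+00, -7.75483768e-05,  2.68277008e+00]), 'force': array([0.2130778 , 0.14759175, 0.56124768]), 'moment': array([-0.04162159,  0.01902137, -0.00171565]), 'grip_force': 0.0, 'grip_width': 0.09386719032257645} 0.1804
```

View pics/top0.png

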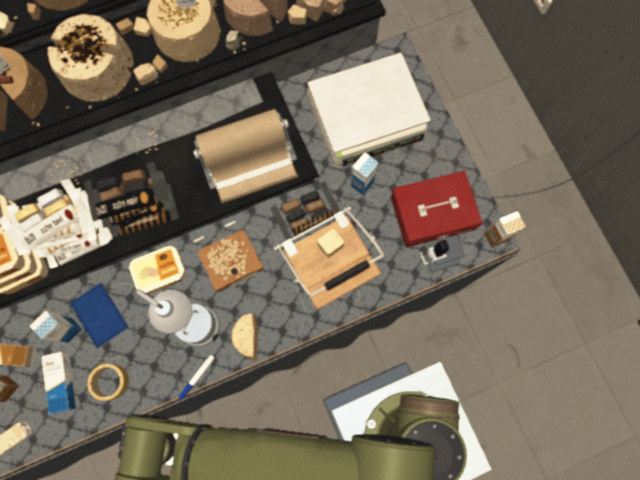

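View pics/side0.png

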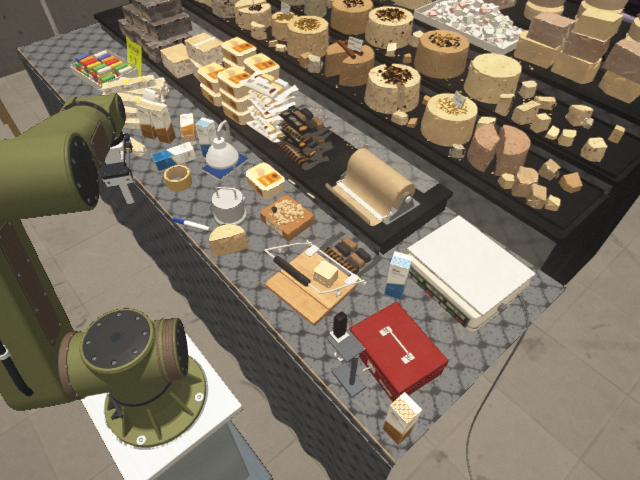

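Top shows the warmer at ≈(195,325), lamp ≈(168,312), wedge (245,335), pen (197,377), and the rest with lifter ≈(437,250). In the side view the pot is at ≈(228,205) and the lifter handle at ≈(340,325). I'll zoom in on both.

Run:
```python
from h import *
import pickle
cs=pickle.load(open('c0.pkl','rb'))
def cr(n,u,v,w,h,s): return cv2.resize(cs[n]['img'][v:v+h,u:u+w],None,fx=s,fy=s,interpolation=cv2.INTER_CUBIC)
a=np.vstack([np.hstack([cr('side',310,300,80,100,4),cr('side',160,110,120,100,4)]) if 1 else 0][:1])
cv2.imwrite('pics/cs.png',cr('side',310,300,80,60,1) if 0 else np.vstack([np.hstack([cr('side',315,300,80,60,5),cr('side',185,115,80,60,5)]),np.hstack([cr('top',400,220,80,60,5),cr('top',140,285,80,60,5)])]))
for n,u,v,z in [('top',195,327,.09),('top',168,312,.3),('top',437,248,.2),('side',228,190,.09),('side',340,322,.21),('top',437,248,.21)]:
    print(n,u,v,onz(cs[n],u,v,z))
```

```text
top 195 327 [0.48112845 0.39825537 0.09      ]
top 168 312 [0.49818201 0.40561232 0.3       ]
top 437 248 [ 0.40650911 -0.23081187  0.2       ]
side 228 190 [0.51924716 0.42423038 0.09      ]
side 340 322 [ 0.40703884 -0.23341848  0.21      ]
top 437 248 [ 0.40513532 -0.22796703  0.21      ]
```

View pics/cs.png

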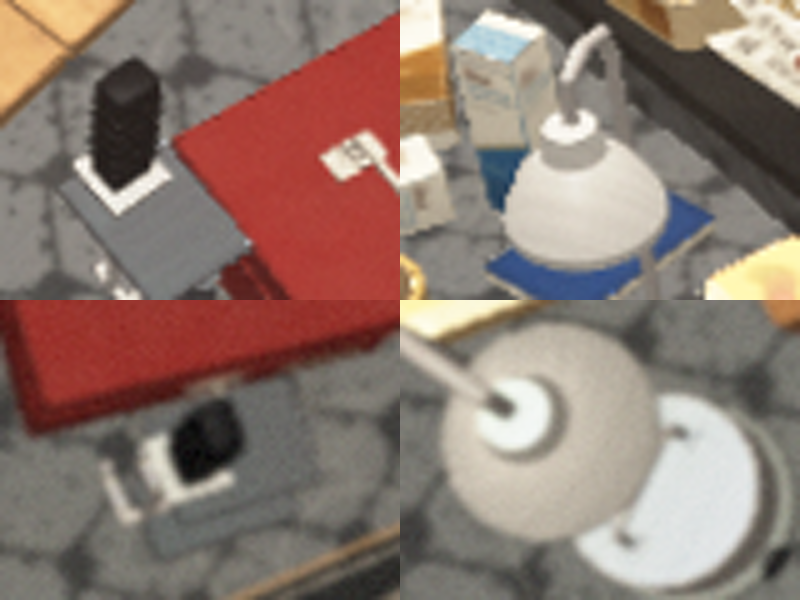

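The crops show clear plate corners, the handle, the lamp rim and the lid. I'll measure these together with the neighbouring objects.

Run:
```python
from h import *
import pickle
cs=pickle.load(open('c0.pkl','rb'))
S,T=cs['side'],cs['top']
f=lambda u0,v0,u,v:(u0+u/5-.4,v0+v/5-.4)
s=lambda u,v:f(315,300,u,v); t=lambda u,v:f(400,220,u,v); w=lambda u,v:f(140,285,u,v)
np.set_printoptions(precision=4,suppress=True)
for n,p in dict(L=(62,185),Bk=(168,142),R=(250,243),Bo=(150,298)).items(): print('plate',n,onz(S,*s(*p),.165))
for n,p in dict(Lf=(75,160),Rf=(172,178),Bf=(118,213)).items(): print('flange',n,onz(S,*s(*p),.17))
print('handle top S',onz(S,*s(132,78),.25),'T',onz(T,*t(212,125),.25))
for n,p in dict(a=(292,80),b=(318,170),c=(155,258),d=(175,220)).items(): print('top plate?',n,onz(T,*t(*p),.165),onz(T,*t(*p),.0))
# lid: white ; lamp
im=cv2.resize(T['img'][285:345,140:220],None,fx=5,fy=5,interpolation=cv2.INTER_CUBIC).astype(int)
b,g,r=im[...,0],im[...,1],im[...,2]
for nm,m,z in(('lid',(g>190)&(b>r),.091),('lamp',(g>100)&(r>b+5)&(g<215),.235)):
    m=cv2.morphologyEx(m.astype(np.uint8),cv2.MORPH_OPEN,np.ones((9,9)))
    for c in cv2.findContours(m,0,cv2.CHAIN_APPROX_NONE)[0]:
        if cv2.contourArea(c)>3000:
            h=cv2.convexHull(c)[:,0].astype(float); P=np.array([onz(T,*w(*q),z)[:2] for q in h])
            # RANSAC circle radius 50mm
            best=None;rg=np.random.default_rng(0)
            for _ in range(500):
                q=P[rg.choice(len(P),3,False)];A=np.c_[2*q,np.ones(3)]
                try:x=np.linalg.solve(A,(q**2).sum(1))
                except Exception:continue
                rr=np.sqrt(max(0,x[2]+x[0]**2+x[1]**2));k=(abs(np.hypot(*(P-x[:2]).T)-rr)<.0015).sum()
                if .04<rr<.065 and (best is None or k>best[0]):best=(k,len(P),x[:2],rr)
            print(nm,c[:,0].min(0),c[:,0].max(0),cv2.contourArea(c),best)
print('legs',onz(T,*w(283,132),.091),onz(T,*w(225,230),.091),onz(T,*w(283,132),.132),onz(T,*w(225,230),.132))
print('lamp cap',onz(T,*w(115,120),.31))
# things around, top view px at heights
for n,u,v,z in[('wedge',234,323,.077),('wedge',253,315,.077),('wedge',256,357,.077),('wedge',238,357,.077),('wedge',232,340,.077),('wedge foot',244,357,0),('pen',181,397,.008),('pen',213,358,.008),('cut',275,250,.015),('cut',320,306,.015),('cut',378,270,.015),('bin',200,262,.105),('bin',247,231,.105),('bin',262,270,.1),('bin',214,290,.1),('edgeL',130,430,0),('edgeM',300,344,0),('edge',400,298,0)]: print(n,onz(T,u,v,z))
```

```text
plate L [ 0.3764 -0.224   0.165 ]
plate Bk [ 0.4301 -0.24    0.165 ]
plate R [ 0.4222 -0.3035  0.165 ]
plate Bo [ 0.3683 -0.2933  0.165 ]
flange Lf [ 0.388  -0.2201  0.17  ]
flange Rf [ 0.4161 -0.2571  0.17  ]
flange Bf [ 0.3845 -0.2539  0.17  ]
handle top S [ 0.4032 -0.2384  0.25  ] T [ 0.4024 -0.2311  0.25  ]
top plate? a [ 0.4192 -0.3037  0.165 ] [ 0.4428 -0.3582  0.    ]
top plate? b [ 0.3722 -0.2948  0.165 ] [ 0.3902 -0.3482  0.    ]
top plate? c [ 0.3643 -0.2     0.165 ] [ 0.3813 -0.2421  0.    ]
top plate? d [ 0.3777 -0.2176  0.165 ] [ 0.3963 -0.2618  0.    ]
lid [222 122] [350 281] 12471.0 (np.int64(24), 32, array([0.4942, 0.4023]), np.float64(0.04575603191475278))
lamp [256   0] [399  69] 7233.0 (np.int64(7), 11, array([0.5541, 0.3195]), np.float64(0.0466211325351931))
lamp [0 0] [399 299] 64788.5 (np.int64(4), 10, array([0.5303, 0.4369]), np.float64(0.06364349034070549))
legs [0.5182 0.381  0.091 ] [0.4829 0.4256 0.091 ] [0.5098 0.3745 0.132 ] [0.4756 0.4179 0.132 ]
lamp cap [0.5077 0.4119 0.31  ]
wedge [0.453  0.3044 0.077 ]
wedge [0.4527 0.2517 0.077 ]
wedge [0.35   0.2844 0.077 ]
wedge [0.3683 0.3265 0.077 ]
wedge [0.4145 0.325  0.077 ]
wedge foot [0.3696 0.3209 0.    ]
pen [0.3386 0.5098 0.008 ]
pen [0.3993 0.3969 0.008 ]
cut [0.606  0.1328 0.015 ]
cut [0.4127 0.0799 0.015 ]
cut [ 0.4406 -0.1064  0.015 ]
bin [0.6312 0.3251 0.105 ]
bin [0.6604 0.1821 0.105 ]
bin [0.5486 0.1852 0.1   ]
bin [0.549  0.3185 0.1   ]
edgeL [0.3138 0.662  0.    ]
edgeM [0.3415 0.1696 0.    ]
edge [ 0.3472 -0.1317  0.    ]
```

```bash
cat >> h.py <<'E'
np.set_printoptions(precision=4,suppress=True)
def go(p,R=None,show=True):
    """print shift (cm, tool axes) and turn from present pose to TCP pos p, rotation R"""
    o=ctrl.get_obs();R0=Ro.from_euler('xyz',o['eef_rot']);R=R0 if R is None else R
    d=R0.inv().apply(np.array(p)-o['ee_pos'])*100; r=(R0.inv()*R).as_rotvec()
    print('row',np.r_[d,r].round(3).tolist(),'dist cm',np.linalg.norm(d).round(2)); return d,r
def lifterR(yaw,lean):  # tool rot: tool x=-lifter x, tool y=+lifter y, lifter leaned back
    L=Ro.from_euler('z',yaw)*Ro.from_euler('y',-lean)
    return Ro.from_matrix(L.as_matrix()@np.diag([-1,1,-1.]))
def grip(p,R): return np.array(p)-R.as_matrix()[:,2]*ctrl.tcp_to_grasp
E
python3 -c "
from h import *
R=lifterR(-.15,0);go(grip([.402,-.236,.32],R),R)"
```

```text
row [-46.495, -58.361, -9.569, -0.001, -0.0, -0.309] dist cm 75.23
```

```bash
J='python3 -m jog'; 
python3 -m jog '[[-3,-4,-3,0,0,-0.05],[-6,-7.5,-6,0,0,-0.1],[-9,-11,-8,0,0,-0.15],[-12,-15,-9.5,0,0,-0.2],[-15,-19,-9.5,0,0,-0.25],[-18,-23,-9.5,0,0,-0.309],[-21,-26.5,-9.5,0,0,-0.309],[-24,-30,-9.5,0,0,-0.309]]' 100
python3 -c "
from h import *
R=lifterR(-.15,0);go(grip([.402,-.236,.32],R),R);print(ctrl.get_obs()['qpos'])"
```

```text
time_s: 0.95
ee_pos: [0.3237, 0.1228, 0.4998]
eef_rot: [3.141, 0.001, 2.993]
force: [1.8, -0.0, 0.8]
grip_width: 0.0942
grip_force: 0.0
row [-13.064, -34.318, -0.06, 0.0, 0.001, 0.001] dist cm 36.72
[ 0.2566 -0.24    1.8581 -0.      1.5227 -1.1652]
```

```bash
python3 -m jog '[[-1.8,-4.5,0,0,0,0],[-3.5,-9,0,0,0,0],[-5,-13.5,0,0,0,0],[-7,-18,0,0,0,0],[-8.5,-22.5,0,0,0,0],[-10.2,-27,0,0,0,0],[-12,-31.5,0,0,0,0],[-13.06,-34.3,0,0,0,0]]'
python3 - <<'E'
from h import *
import pickle
R=lifterR(-.15,0);go(grip([.402,-.236,.32],R),R);print(ctrl.get_obs()['qpos'])
c=ctrl.camera('wrist');pickle.dump(c,open('c1.pkl','wb'));cv2.imwrite('pics/w1.png',c['img'])
for p in [(.402,-.236,.25),(.402,-.236,.17)]:print(proj(c,p))
E
```

```text
time_s: 1.75
ee_pos: [0.4022, -0.237, 0.4991]
eef_rot: [3.141, -0.001, 2.99]
force: [0.1, 0.5, -0.1]
grip_width: 0.094
grip_force: 0.0
row [0.032, 0.091, -0.133, 0.0, -0.001, -0.002] dist cm 0.16
[-0.6109  0.0524  1.5933 -0.0002  1.4966 -2.03  ]
[319.3287 259.9225]
[319.1862 233.5363]
```

View pics/w1.png

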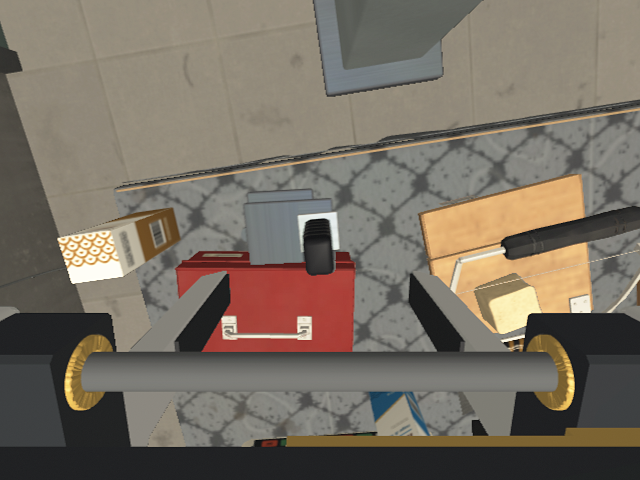

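Wrist view: plate spans ≈(247..338, 198..263), flange front edge ≈(297..337, 213), and the handle top centre ≈(319,262) matches the estimate. Next I'll check the yaw and the y position from the flange edges.

Run:
```python
from h import *
import pickle
c=pickle.load(open('c1.pkl','rb'))
g=c['img'][180:300,230:360].astype(int)
m=((g.min(2)>200)).astype(np.uint8)
k=max(cv2.findContours(m,0,cv2.CHAIN_APPROX_NONE)[0],key=cv2.contourArea)[:,0]+[230,180]
print('flange bbox',k.min(0),k.max(0)); 
top=[(u,k[k[:,0]==u][:,1].min()) for u in range(k[:,0].min()+3,k[:,0].max()-2)]
P=np.array([onz(c,u,v,.17)[:2] for u,v in top]);f=np.polyfit(P[:,1],P[:,0],1);print('edge x vs y slope',f,P[0],P[-1])
d=(g.max(2)<60).astype(np.uint8);k=max(cv2.findContours(d,0,cv2.CHAIN_APPROX_NONE)[0],key=cv2.contourArea)[:,0]+[230,180]
print('handle',k.min(0),k.max(0),cv2.minAreaRect(k.astype(np.float32)))
a,b=k.min(0),k.max(0)
print(onz(c,a[0],262,.25),onz(c,b[0]+1,262,.25), onz(c,319,b[1]+1,.25))
```

```text
flange bbox [298 212] [338 249]
edge x vs y slope [0.0642 0.3997] [ 0.3834 -0.2491] [ 0.3852 -0.2197]
handle [304 219] [333 274] ((317.5907287597656, 246.36065673828125), (54.944698333740234, 28.27057647705078), 86.18592071533203)
[ 0.4019 -0.2462  0.25  ] [ 0.4049 -0.2266  0.25  ] [ 0.4123 -0.2378  0.25  ]
```

Run:
```python
from h import *
import pickle
c=pickle.load(open('c1.pkl','rb'))
L=cv2.createLineSegmentDetector().detect(cv2.cvtColor(c['img'],cv2.COLOR_BGR2GRAY)[180:290,230:360])[0][:,0]
for l in L:
    if np.hypot(l[2]-l[0],l[3]-l[1])>22:
        a=onz(c,l[0]+230,l[1]+180,.165);b=onz(c,l[2]+230,l[3]+180,.165);d=b-a
        print((l+[230,180,230,180]).round(1),a[:2],b[:2],'ang',round(np.degrees(np.arctan2(d[1],d[0]))%90,1))
R=lifterR(-.12,0);go(grip([.401,-.2365,.21],R),R)
```

```text
[302.2 244.4 304.5 222. ] [ 0.4107 -0.2527] [ 0.3909 -0.2474] ang 75.2
[329.  220.7 332.2 247.9] [ 0.3929 -0.2258] [ 0.4179 -0.2266] ang 88.4
[337.2 211.1 299.4 214.6] [ 0.3856 -0.2176] [ 0.3837 -0.2508] ang 86.7
[297.2 215.5 299.8 250.6] [ 0.3842 -0.2528] [ 0.416  -0.2558] ang 84.7
[338.6 246.9 336.1 213.1] [ 0.4179 -0.2208] [ 0.3872 -0.2187] ang 86.2
[250.6 264.2 303.1 261.7] [ 0.422  -0.3019] [ 0.4267 -0.2545] ang 84.3
[281.9 189.1 309.4 187.3] [ 0.3595 -0.2621] [ 0.3615 -0.2384] ang 85.2
[247.7 239.4 249.8 262.1] [ 0.3989 -0.3   ] [ 0.4199 -0.3022] ang 83.9
[303.2 268.3 230.6 266.9] [ 0.433  -0.2554] [ 0.4217 -0.3204] ang 80.2
[248.1 201.5 310.6 197.8] [ 0.3656 -0.293 ] [ 0.3706 -0.2388] ang 84.7
[309.4 190.2 248.1 193.2] [ 0.3639 -0.2388] [ 0.3585 -0.2916] ang 84.2
[329.4 199.5 244.4 204.3] [ 0.3745 -0.2229] [ 0.3676 -0.2967] ang 84.7
[329.2 266.9 327.4 243.2] [ 0.4352 -0.2318] [ 0.4129 -0.2302] ang 85.9
row [0.191, 0.229, 10.817, -0.0, -0.001, -0.033] dist cm 10.82
```

```bash
python3 -m jog '[[0.19,0.23,2,0,0,-0.057],[0.19,0.23,5,0,0,-0.057],[0.19,0.23,8,0,0,-0.057],[0.19,0.23,10.2,0,0,-0.057],[0.19,0.23,10.75,0,0,-0.057],[0.19,0.23,10.75,0,0,-0.057],[0.19,0.23,10.75,0,0,-0.057]]'
python3 -m jog '[[0,0,0,0,0,0],[0,0,0,0,0,0],[0,0,0,0,0,0],[0,0,0,0,0,0],[0,0,0,0,0,0],[0,0,0,0,0,0],[0,0,0,0,0,0],[0,0,0,0,0,0]]' 0 40
python3 -m jog '[[0,0,0,0,0,0],[0,0,0,0,0,0],[0,0,0,0,0,0],[0,0,0,0,0,0]]'
python3 -c "
from h import *
o=ctrl.get_obs();print(o['ee_pos'],o['eef_rot'],o['force'],o['moment'])"
```

```text
time_s: 2.5
ee_pos: [0.4008, -0.2315, 0.3933]
eef_rot: [-3.141, 0.001, 3.049]
force: [-0.3, 0.7, -0.2]
grip_width: 0.0937
grip_force: 0.0
time_s: 3.3
ee_pos: [0.4006, -0.2315, 0.3921]
eef_rot: [3.142, -0.0, 3.049]
force: [0.3, 0.0, -0.9]
grip_width: 0.0333
grip_force: 0.0
time_s: 3.7
ee_pos: [0.4006, -0.2315, 0.3922]
eef_rot: [-3.141, 0.0, 3.049]
force: [0.1, -1.1, 1.2]
grip_width: 0.0203
grip_force: 40.0
[ 0.4006 -0.2315  0.3922] [-3.1414  0.0002  3.0488] [ 0.0741 -1.1498  1.2184] [-0.2543 -0.0024  0.0243]
```

```bash
python3 -m jog '[[0,0,-0.5,0,0,0],[0,0,-1,0,0,0],[0,0,-1.5,0,0,0],[0,0,-1.5,0,0,0]]'
python3 -m jog '[[0,1.5,0,0,0,0],[0,3,0,0,0,0],[0,4.5,0,0,0,0],[0,6,0,0,0,0],[0,6,0,0,0,0],[0,6,0,0,0,0]]'
python3 - <<'E'
from h import *
import pickle
o=ctrl.get_obs();print(o['ee_pos'],o['eef_rot'],o['force'],o['moment'])
S=ctrl.camera('side');T=ctrl.camera('top');pickle.dump((S,T),open('c2.pkl','wb'))
p=grip(o['ee_pos'],Ro.from_euler('xyz',o['eef_rot'])); g=o['ee_pos']-[0,0,ctrl.tcp_to_grasp]
u,v=proj(S,g-[0,0,.1]).astype(int);print(u,v)
cv2.imwrite('pics/s2.png',cv2.resize(S['img'][v-60:v+60,u-80:u+80],None,fx=5,fy=5,interpolation=cv2.INTER_CUBIC))
E
```

```text
time_s: 4.1
ee_pos: [0.4006, -0.2315, 0.4079]
eef_rot: [-3.141, 0.001, 3.049]
force: [0.4, -0.3, -1.4]
grip_width: 0.0199
grip_force: 40.0
time_s: 4.7
ee_pos: [0.4062, -0.1711, 0.4072]
eef_rot: [-3.141, 0.0, 3.05]
force: [-0.2, -0.4, -1.6]
grip_width: 0.0199
grip_force: 40.0
[ 0.4062 -0.1711  0.4072] [-3.1415  0.0001  3.0501] [-0.2239 -0.3753 -1.5573] [-0.0175  0.0209  0.044 ]
321 322
```

View pics/s2.png

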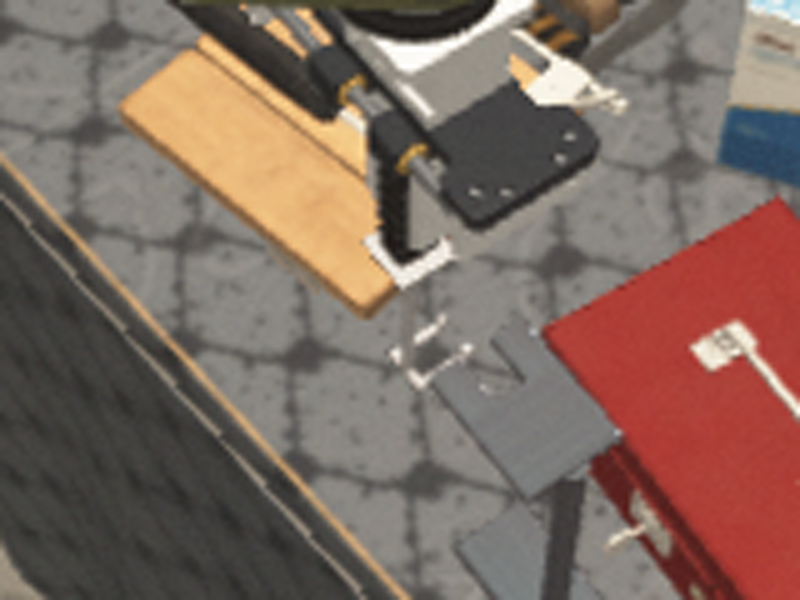

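The fork is visible: crossbar (395,355)–(420,383) in the crop, prongs pointing to +x. I'll compute its length from the crossbar centre.

Run:
```python
from h import *
import pickle
S,T=pickle.load(open('c2.pkl','rb'))
o=ctrl.get_obs();g=o['ee_pos']-[0,0,ctrl.tcp_to_grasp];print(g)
px=(321-80+407/5-.4,322-60+369/5-.4)
for L in (.135,.145,.155,.165,.175,.185): print(L,proj(S,g-[0,0,L]),px)
oo,d=ray(S,*px);t=((g-oo)[:2]@d[:2])/(d[:2]@d[:2]);print(oo+t*d)
# seat slot, plate
for a in [(493,340),(525,375),(545,350),(437,385),(617,437),(530,497)]: print(onz(S,241+a[0]/5-.4,262+a[1]/5-.4,.165))
```

```text
[ 0.4062 -0.1718  0.2267]
0.135 [321.5437 330.0971] (322.0, 335.40000000000003)
0.145 [321.5077 332.0379] (322.0, 335.40000000000003)
0.155 [321.4722 333.9536] (322.0, 335.40000000000003)
0.165 [321.4371 335.8446] (322.0, 335.40000000000003)
0.175 [321.4025 337.7114] (322.0, 335.40000000000003)
0.185 [321.3683 339.5545] (322.0, 335.40000000000003)
[ 0.4072 -0.1728  0.0641]
[ 0.4109 -0.2291  0.165 ]
[ 0.4096 -0.2527  0.165 ]
[ 0.4259 -0.2493  0.165 ]
[ 0.3747 -0.2295  0.165 ]
[ 0.4197 -0.3041  0.165 ]
[ 0.3687 -0.2995  0.165 ]
```

```bash
python3 -m jog '[[0,0,2,0,0,0],[0,0,4,0,0,0],[0,0,5,0,0,0],[0,0,5,0,0,0]]'
python3 -m jog '[[0,0,0.2,0,0,0],[0,0,0.4,0,0,0],[0,0,0.4,0,0,0]]'
python3 -m jog '[[0,0,0.2,0,0,0],[0,0,0.2,0,0,0]]'
python3 -m jog '[[0,0,0.2,0,0,0],[0,0,0.2,0,0,0]]'
```

```text
time_s: 5.2
ee_pos: [0.4061, -0.172, 0.3562]
eef_rot: [3.141, -0.002, 3.048]
force: [-0.3, 0.9, -0.8]
grip_width: 0.02
grip_force: 40.0
time_s: 5.5
ee_pos: [0.4062, -0.1718, 0.3535]
eef_rot: [-3.141, 0.001, 3.049]
force: [1.2, -0.2, -1.4]
grip_width: 0.0197
grip_force: 40.0
time_s: 5.7
ee_pos: [0.4061, -0.1717, 0.3511]
eef_rot: [-3.142, 0.0, 3.049]
force: [0.1, -0.2, -2.3]
grip_width: 0.0197
grip_force: 40.0
time_s: 5.9
ee_pos: [0.4061, -0.1717, 0.3489]
eef_rot: [3.141, -0.0, 3.049]
force: [-0.1, -1.1, -0.8]
grip_width: 0.0195
grip_force: 40.0
```

```bash
for i in 1; do python3 -m jog '[[0,0,0.15,0,0,0],[0,0,0.15,0,0,0]]'|grep -E 'ee_pos|force'; done
python3 -m jog '[[0,0,0.15,0,0,0],[0,0,0.15,0,0,0]]'|grep -E 'ee_pos|force'
python3 -m jog '[[0,0,0.15,0,0,0],[0,0,0.15,0,0,0]]'|grep -E 'ee_pos|force'
python3 -m jog '[[0,0,0.1,0,0,0],[0,0,0.1,0,0,0]]'|grep -E 'ee_pos|force'
```

```text
ee_pos: [0.4061, -0.1717, 0.3475]
force: [0.4, 0.5, -1.3]
grip_force: 40.0
ee_pos: [0.4062, -0.1718, 0.3462]
force: [1.1, 1.0, -1.1]
grip_force: 40.0
ee_pos: [0.4063, -0.1717, 0.346]
force: [-2.8, 2.7, 15.8]
grip_force: 40.0
ee_pos: [0.4065, -0.1717, 0.3458]
force: [-5.7, 3.7, 23.4]
grip_force: 40.0
```

```bash
python3 -m jog '[[0,0,-3,0,0,0],[0,0,-7,0,0,0],[0,0,-12,0,0,0],[0,0,-17,0,0,0],[0,0,-21.5,0,0,0],[0,0,-21.5,0,0,0]]'
cat >> h.py <<'E'
D=.3432
def fork(p,yaw,lean):
    R=lifterR(yaw,lean); return go(np.array(p)-R.as_matrix()[:,2]*D,R)
def fk():
    o=ctrl.get_obs();R=Ro.from_euler('xyz',o['eef_rot']).as_matrix();print('fork',o['ee_pos']+R[:,2]*D,'F',o['force'],'q',o['qpos'],'t',o['time_s'])
E
python3 -c "
from h import *
fk();fork([.40,.31,.21],.67,0)"
```

```text
time_s: 7.3
ee_pos: [0.4055, -0.1713, 0.5641]
eef_rot: [-3.138, 0.008, 3.049]
force: [0.4, -0.2, -2.7]
grip_width: 0.0199
grip_force: 40.0
fork [ 0.4082 -0.1728  0.2209] F [ 0.351  -0.231  -2.7182] q [-0.4831 -0.0265  1.5278 -0.      1.6313 -1.9611] t 7.3
row [5.012, 47.88, 0.883, -0.006, 0.007, -0.763] dist cm 48.15
```

```bash
python3 -m jog '[[0.3,3,0,0,0,-0.06],[0.6,7.5,0,0,0,-0.14],[1.1,12,0,0,0,-0.22],[1.6,16.5,0,0,0,-0.3],[2.1,21,0,0,0,-0.38],[2.6,25.5,0,0,0,-0.46],[3.1,30,0,0,0,-0.54],[3.6,34.5,0,0,0,-0.62]]'
python3 -c "
from h import *
fk();fork([.40,.31,.21],.67,0);fork([.40,.31,.18],.67,.3)"
```

```text
time_s: 8.1
ee_pos: [0.4018, 0.1771, 0.5577]
eef_rot: [3.142, -0.001, -2.611]
force: [1.0, -1.0, -2.0]
grip_width: 0.0197
grip_force: 40.0
fork [0.4015 0.1769 0.2145] F [ 0.9749 -1.0388 -2.0364] q [ 0.3316 -0.027   1.5425 -0.0001  1.627  -1.7698] t 8.1
row [-6.571, 11.558, 0.445, 0.0, -0.001, -0.139] dist cm 13.3
row [3.469, 10.148, 4.987, -0.021, -0.3, -0.138] dist cm 11.83
```

```bash
python3 -m jog '[[0.9,2.5,1.2,0,-0.07,-0.03],[1.7,5,2.5,-0.01,-0.15,-0.07],[2.6,7.6,3.7,-0.015,-0.22,-0.1],[3.5,10.1,5,-0.02,-0.3,-0.14],[3.5,10.1,5,-0.02,-0.3,-0.14],[3.5,10.1,5,-0.02,-0.3,-0.14]]'
python3 - <<'E'
from h import *
import pickle
fk();fork([.40,.31,.14],.67,.56)
c=ctrl.camera('wrist');S=ctrl.camera('side');pickle.dump((c,S),open('c3.pkl','wb'))
cv2.imwrite('pics/w3.png',c['img'])
for p in [(.497,.402,.132),(.4735,.3835,.235)]:print(proj(c,p),proj(S,p))
E
```

```text
time_s: 8.7
ee_pos: [0.3211, 0.2449, 0.5082]
eef_rot: [-3.14, 0.298, -2.472]
force: [-0.2, -0.6, -2.6]
grip_width: 0.0198
grip_force: 40.0
fork [0.4005 0.3071 0.1801] F [-0.1754 -0.5671 -2.5705] q [ 0.555  -0.1508  1.7737  0.0342  1.2221 -1.6916] t 8.7
row [9.923, 0.205, 5.044, -0.002, -0.262, -0.001] dist cm 11.13
[330.3144 306.8479] [224.1276 187.055 ]
[333.8032 356.4115] [215.5969 168.0987]
```

View pics/w3.png

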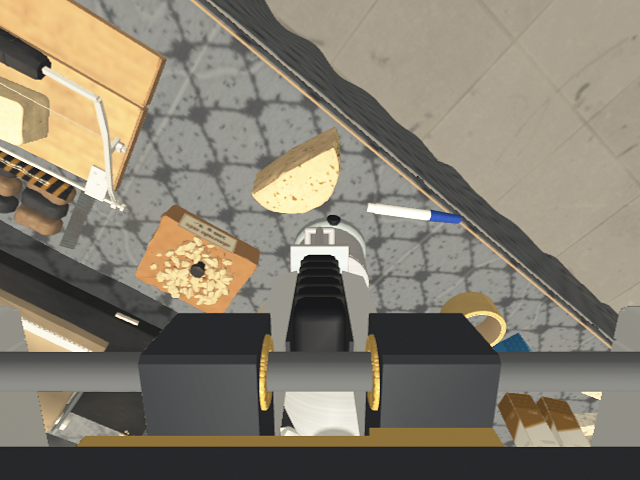

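Wrist view: the lifter sits in front of the pot (pot ≈(330,240)), with wedge and pen left and right of it. The loop is hidden, so I'll use the side camera.

Run:
```python
from h import *
import pickle
c0=pickle.load(open('c0.pkl','rb'));T=c0['top'];S=c0['side']; S3=pickle.load(open('c3.pkl','rb'))[1]
def cr(c,u,v,w=80,h=60,s=5): return cv2.resize(c['img'][v:v+h,u:u+w],None,fx=s,fy=s,interpolation=cv2.INTER_CUBIC)
cv2.imwrite('pics/c3.png',np.vstack([np.hstack([cr(S,190,170),cr(S3,190,170)]),np.hstack([cr(T,155,300,53,40,7.5)[:300,:400],cr(S,190,120)]) if cr(T,155,300,53,40,7.5)[:300,:400].shape[:2]==(300,398) and 0 else np.hstack([cr(T,150,295),cr(S,180,120)])]))
```

```text
(no output)
```

View pics/c3.png

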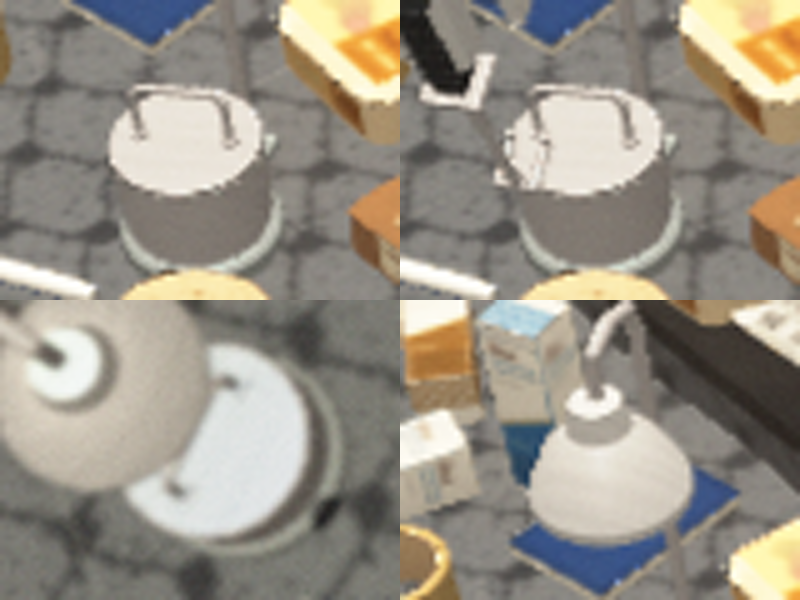

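Side crop shows the loop clearly: bar (133,92)–(222,97), leg feet (140,136) and (232,142), lid ellipse x 108–262.

Run:
```python
from h import *
import pickle
c0=pickle.load(open('c0.pkl','rb'));T=c0['top'];S=c0['side']
s=lambda u,v:(190+u/5-.4,170+v/5-.4); t=lambda u,v:(150+u/5-.4,295+v/5-.4); l=lambda u,v:(180+u/5-.4,120+v/5-.4)
def seg(n,a,b):
    d=a-b;print(n,a,b,'mid',(a+b)/2,'len',np.hypot(*d[:2]),'xdir deg',np.degrees(np.arctan2(-d[0],d[1])))
seg('bar S',onz(S,*s(135,92),.132),onz(S,*s(222,97),.132))
seg('feet S',onz(S,*s(140,135),.091),onz(S,*s(232,141),.091))
seg('feet T',onz(T,*t(176,187),.093),onz(T,*t(230,82),.093))
seg('feet tri',tri(S,s(140,135),T,t(176,187)),tri(S,s(232,141),T,t(230,82)))
# lid ellipse side: fit
for n,q in(('lid L/R',[s(108,147),s(263,135)]),('top/bot',[s(185,86),s(182,194)])):
    print(n,[onz(S,*p,.091) for p in q],np.mean([onz(S,*p,.091) for p in q],0))
print('rim L/R',np.mean([onz(S,*l(130,215),.235),onz(S,*l(293,180),.235)],0),'front/back low', onz(S,*l(200,243),.235))
fk()
```

```text
bar S [0.4764 0.414  0.132 ] [0.5157 0.3739 0.132 ] mid [0.496  0.3939 0.132 ] len 0.0560923699683083 xdir deg 44.3416726084656
feet S [0.4756 0.4193 0.091 ] [0.5177 0.3754 0.091 ] mid [0.4967 0.3973 0.091 ] len 0.060793856826891784 xdir deg 43.805913945669175
feet T [0.479 0.426 0.093] [0.5184 0.382  0.093 ] mid [0.4987 0.404  0.093 ] len 0.058992008537768204 xdir deg 41.85571101516136
feet tri [0.4804 0.4283 0.0817] [0.5211 0.3835 0.0826] mid [0.5008 0.4059 0.0822] len 0.060566658612316394 xdir deg 42.27119758971182
lid L/R [array([0.4538, 0.4234, 0.091 ]), array([0.5361, 0.3668, 0.091 ])] [0.495  0.3951 0.091 ]
top/bot [array([0.5239, 0.4392, 0.091 ]), array([0.4661, 0.3562, 0.091 ])] [0.495  0.3977 0.091 ]
rim L/R [0.5111 0.406  0.235 ] front/back low [0.4822 0.3753 0.235 ]
fork [0.4015 0.3068 0.1807] F [-0.4111 -0.7351 -1.2298] q [ 0.5534 -0.1504  1.7722  0.0343  1.2223 -1.6916] t 8.8
```

```bash
python3 -c "
from h import *
fork([.442,.348,.150],.745,.56)"
```

```text
row [4.223, -0.718, 5.804, -0.034, -0.261, -0.071] dist cm 7.21
```

```bash
python3 -m jog '[[1.4,-0.2,1.9,-0.01,-0.09,-0.02],[2.8,-0.5,3.8,-0.02,-0.17,-0.05],[4.2,-0.7,5.8,-0.034,-0.261,-0.071],[4.2,-0.7,5.8,-0.034,-0.261,-0.071],[4.2,-0.7,5.8,-0.034,-0.261,-0.071]]'
python3 - <<'E'
from h import *
import pickle
fk();fork([.442,.348,.100],.745,.56)
S=ctrl.camera('side');pickle.dump(S,open('c4.pkl','wb'))
u,v=190,150
cv2.imwrite('pics/s4.png',cv2.resize(S['img'][v:v+75,u:u+100],None,fx=8,fy=8,interpolation=cv2.INTER_CUBIC))
o=ctrl.get_obs();R=Ro.from_euler('xyz',o['eef_rot']).as_matrix()
for y in(-.011,.011):
  for x in (0,.03):
    print(y,x,(proj(S,o['ee_pos']+R@[-x,y,D])-[u,v]+.4)*8)
E
```

```text
time_s: 9.3
ee_pos: [0.3082, 0.2248, 0.4417]
eef_rot: [3.141, 0.559, -2.397]
force: [0.0, -0.2, -0.9]
grip_width: 0.0201
grip_force: 40.0
fork [0.442  0.3482 0.1508] F [ 0.0316 -0.2225 -0.9393] q [ 0.511  -0.2064  1.9891  0.169   0.8194 -1.8859] t 9.3
row [2.74, -0.016, 4.296, -0.0, -0.001, -0.0] dist cm 5.1
-0.011 0 [254.0224 400.5797]
-0.011 0.03 [263.5242 324.1193]
0.011 0 [197.5425 396.0853]
0.011 0.03 [207.1899 319.7239]
```

View pics/s4.png

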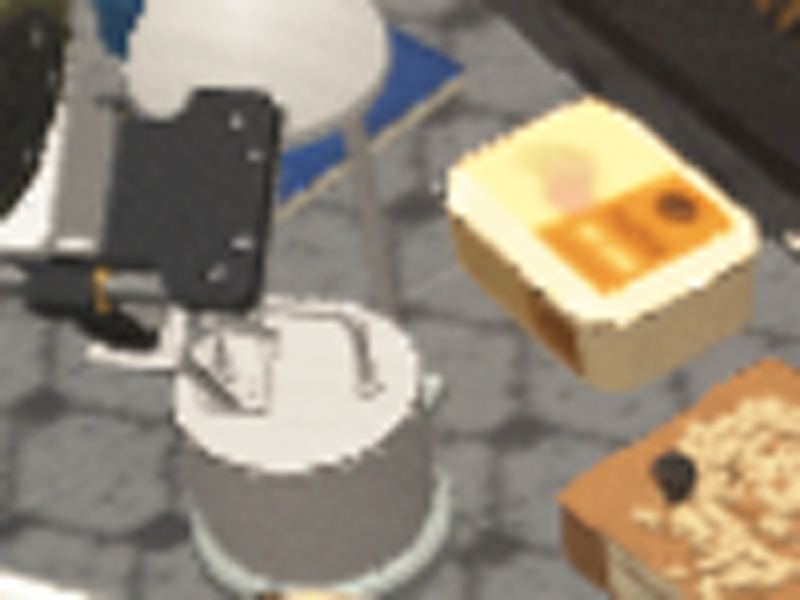

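Fork crossbar is at ≈(205,398)–(262,410), within 1 original pixel of prediction. Estimates agree, so I descend and then insert.

```bash
python3 -m jog '[[0.9,0,1.4,0,0,0],[1.8,0,2.9,0,0,0],[2.8,0,4.38,0,0,0],[2.8,0,4.38,0,0,0],[2.8,0,4.38,0,0,0]]'; python3 -c "
from h import *
fk();fork([.442,.348,.099],.745,.56);fork([.489,.3915,.099],.745,.56)"
```

```text
time_s: 9.85
ee_pos: [0.3078, 0.2251, 0.39]
eef_rot: [-3.142, 0.561, -2.395]
force: [0.2, 0.8, -1.8]
grip_width: 0.0198
grip_force: 40.0
fork [0.4419 0.3492 0.0995] F [ 0.201   0.8282 -1.7953] q [ 0.512  -0.1555  2.0711  0.1964  0.6865 -1.9231] t 9.85
row [0.043, -0.063, 0.004, 0.001, 0.001, 0.001] dist cm 0.08
row [-5.378, -0.061, 3.414, 0.001, 0.001, 0.001] dist cm 6.37
```

```bash
python3 -m jog '[[-0.7,-0.05,0.45,0,0,0],[-1.4,-0.05,0.9,0,0,0],[-2.1,-0.05,1.35,0,0,0],[-2.8,-0.05,1.8,0,0,0],[-3.5,-0.05,2.23,0,0,0],[-3.5,-0.05,2.23,0,0,0]]'; python3 -m jog '[[-0.6,0,0.4,0,0,0],[-1.2,0,0.78,0,0,0],[-1.9,0,1.2,0,0,0],[-1.9,0,1.2,0,0,0]]'
python3 - <<'E'
from h import *
fk();fork([.489,.3915,.099],.745,.56)
S=ctrl.camera('side')
u,v=190,150
cv2.imwrite('pics/s5.png',cv2.resize(S['img'][v:v+75,u:u+100],None,fx=8,fy=8,interpolation=cv2.INTER_CUBIC))
E
```

```text
time_s: 10.45
ee_pos: [0.3387, 0.2532, 0.3885]
eef_rot: [3.141, 0.561, -2.395]
force: [-0.5, -0.1, -2.3]
grip_width: 0.0198
grip_force: 40.0
time_s: 10.85
ee_pos: [0.3552, 0.2684, 0.3885]
eef_rot: [3.142, 0.562, -2.395]
force: [-0.5, 1.3, -1.9]
grip_width: 0.0198
grip_force: 40.0
fork [0.4893 0.3925 0.098 ] F [-0.459   1.2529 -1.9183] q [ 0.5478  0.0037  1.9284  0.1716  0.6642 -1.8753] t 10.85
row [-0.027, -0.02, -0.133, 0.001, 0.002, 0.001] dist cm 0.14
```

View pics/s5.png

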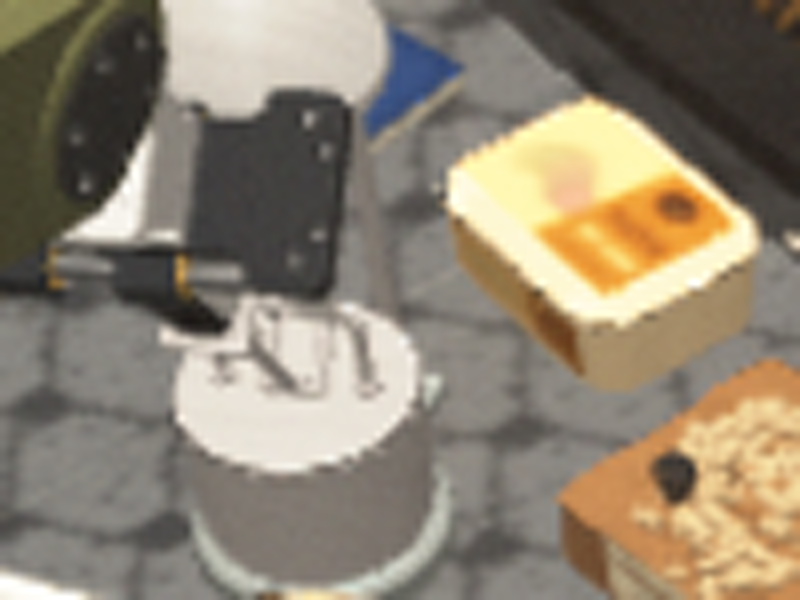

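The fork sits between the legs (225 and 370; prongs 268–325) below the bar. Now I raise slowly.

```bash
python3 -m jog '[[-0.27,0,-0.42,0,0,0],[-0.53,0,-0.85,0,0,0],[-0.8,0,-1.27,0,0,0],[-0.93,0,-1.48,0,0,0],[-1.06,0,-1.69,0,0,0],[-1.17,0,-1.86,0,0,0],[-1.27,0,-2.03,0,0,0],[-1.27,0,-2.03,0,0,0]]';python3 -m jog '[[-0.05,0,-0.08,0,0,0],[-0.11,0,-0.17,0,0,0],[-0.16,0,-0.25,0,0,0],[-0.21,0,-0.34,0,0,0],[-0.27,0,-0.42,0,0,0],[-0.27,0,-0.42,0,0,0]]'; python3 -c "
from h import *
fk()"
```

```text
time_s: 11.7
ee_pos: [0.3546, 0.2678, 0.4126]
eef_rot: [3.142, 0.562, -2.395]
force: [0.0, 0.1, -3.9]
grip_width: 0.0198
grip_force: 40.0
time_s: 12.3
ee_pos: [0.3546, 0.2679, 0.4177]
eef_rot: [-3.142, 0.562, -2.395]
force: [1.2, 0.3, -4.9]
grip_width: 0.0199
grip_force: 40.0
fork [0.4889 0.3921 0.1273] F [ 1.2234  0.333  -4.9448] q [ 0.5475 -0.0289  1.8894  0.1579  0.7342 -1.8576] t 12.3
```

About 3 N of lid is hanging. Raise another 15 mm, then draw out.

```bash
python3 -m jog '[[-0.16,0,-0.25,0,0,0],[-0.32,0,-0.5,0,0,0],[-0.48,0,-0.76,0,0,0],[-0.64,0,-1.0,0,0,0],[-0.8,0,-1.27,0,0,0],[-0.8,0,-1.27,0,0,0]]';python3 -m jog '[[0.25,0,-0.16,0,0,0],[0.68,0,-0.42,0,0,0],[1.27,0,-0.8,0,0,0],[1.9,0,-1.2,0,0,0],[2.55,0,-1.6,0,0,0],[3.2,0,-2,0,0,0],[3.8,0,-2.4,0,0,0],[4.24,0,-2.65,0,0,0]]'
python3 - <<'E'
from h import *
fk()
S=ctrl.camera('side')
u,v=180,130
cv2.imwrite('pics/s6.png',cv2.resize(S['img'][v:v+75,u:u+100],None,fx=8,fy=8,interpolation=cv2.INTER_CUBIC))
E
```

```text
time_s: 12.9
ee_pos: [0.3546, 0.2679, 0.433]
eef_rot: [-3.141, 0.562, -2.395]
force: [-0.1, -0.1, -4.9]
grip_width: 0.0199
grip_force: 40.0
time_s: 13.7
ee_pos: [0.3174, 0.2334, 0.4325]
eef_rot: [-3.142, 0.562, -2.395]
force: [-0.8, 0.3, -4.3]
grip_width: 0.0195
grip_force: 40.0
fork [0.4516 0.3576 0.1421] F [-0.7695  0.2557 -4.2623] q [ 0.5192 -0.1669  1.9788  0.1703  0.7868 -1.8849] t 13.7
```

View pics/s6.png

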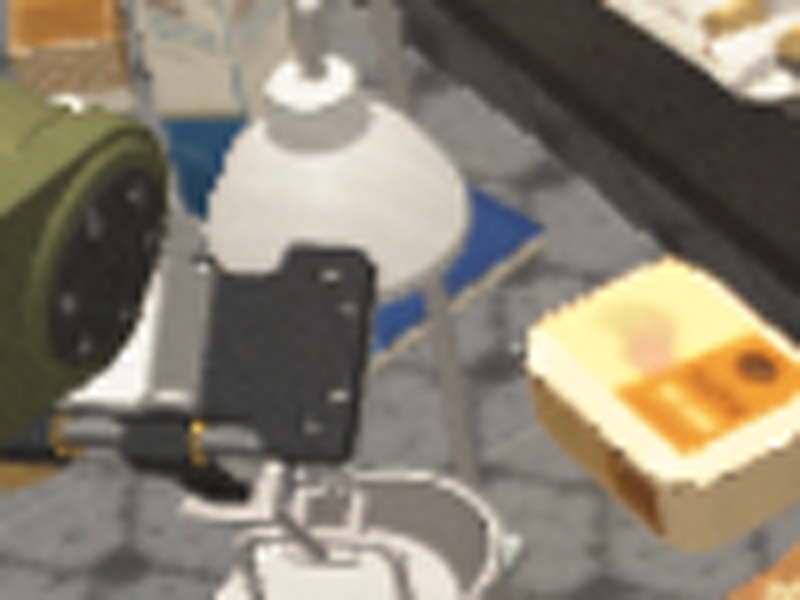

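The lid hangs level on the fork, already out past the pot's front. I keep going, reducing the lean.

```bash
python3 -c "
from h import *
a,b=fork([.4295,.3373,.150],.745,.45);fork([.4075,.317,.165],.745,.35)"
```

```text
row [-1.744, 0.033, -2.048, 0.001, 0.112, 0.001] dist cm 2.69
row [-3.395, 0.032, -4.36, 0.001, 0.212, 0.001] dist cm 5.53
```

```bash
python3 -m jog '[[-0.3,0,-0.4,0,0.02,0],[-0.8,0,-0.9,0,0.05,0],[-1.27,0,-1.5,0,0.08,0],[-1.75,0,-2.05,0,0.112,0],[-2.3,0,-2.8,0,0.145,0],[-2.85,0,-3.6,0,0.18,0],[-3.4,0,-4.36,0,0.212,0],[-3.4,0,-4.36,0,0.212,0]]'; python3 -c "
from h import *
fk()
fork([.4075,.25,.175],.60,.32);fork([.43,.172,.175],.45,.3)"
```

```text
time_s: 14.55
ee_pos: [0.3221, 0.2377, 0.4884]
eef_rot: [-3.141, 0.351, -2.395]
force: [0.8, -0.1, -5.4]
grip_width: 0.0198
grip_force: 40.0
fork [0.4088 0.3178 0.1661] F [ 0.7601 -0.0531 -5.3946] q [ 0.5312 -0.1591  1.8281  0.081   1.1302 -1.8082] t 14.55
row [2.935, -3.324, -2.393, 0.048, 0.031, 0.139] dist cm 5.04
row [5.367, -9.19, -3.504, 0.095, 0.051, 0.281] dist cm 11.2
```

```bash
python3 -m jog '[[0.3,-0.4,-0.2,0,0,0.01],[0.9,-1.2,-0.7,0.015,0.01,0.045],[1.6,-2.2,-1.2,0.03,0.02,0.08],[2.3,-3.2,-1.7,0.04,0.03,0.12],[2.9,-4.4,-2.1,0.055,0.035,0.16],[3.5,-5.6,-2.5,0.07,0.04,0.19],[4.1,-6.8,-2.9,0.08,0.045,0.22],[4.7,-8.0,-3.2,0.09,0.05,0.25]]';python3 -m jog '[[0.4,-0.7,-0.2,0,0,0.02],[0.6,-1.1,-0.2,0,0,0.03],[0.6,-1.1,-0.2,0,0,0.03],[0.6,-1.1,-0.2,0,0,0.03]]'; python3 -c "
from h import *
import pickle
fk();fork([.444,.168,.175],.45,.3);fork([.444,.168,.06],.45,.3)
c=ctrl.camera('top');S=ctrl.camera('side');pickle.dump((c,S),open('c7.pkl','wb'))
def cr(c,p,w=100,h=75,s=4):
    u,v=proj(c,p).astype(int);print(u-w//2,v-h//2);return cv2.resize(c['img'][v-h//2:v-h//2+h,u-w//2:u-w//2+w],None,fx=s,fy=s,interpolation=cv2.INTER_CUBIC)
cv2.imwrite('pics/c7.png',np.hstack([cr(c,[.452,.172,0]),cr(S,[.452,.172,0])]))
"
```

```text
time_s: 15.35
ee_pos: [0.3357, 0.14, 0.5016]
eef_rot: [-3.135, 0.3, -2.663]
force: [0.2, 0.7, -5.5]
grip_width: 0.0199
grip_force: 40.0
time_s: 15.75
ee_pos: [0.3353, 0.1289, 0.5015]
eef_rot: [3.138, 0.3, -2.69]
force: [0.9, -0.8, -5.1]
grip_width: 0.0197
grip_force: 40.0
fork [0.426  0.1743 0.1737] F [ 0.8871 -0.7529 -5.0871] q [ 0.2527 -0.2598  1.8765  0.0657  1.2316 -1.7827] t 15.75
row [-1.327, -1.214, 0.265, 0.004, 0.0, 0.001] dist cm 1.82
row [2.074, -1.254, 11.251, 0.004, 0.0, 0.001] dist cm 11.51
233 269
209 225
```

View pics/c7.png

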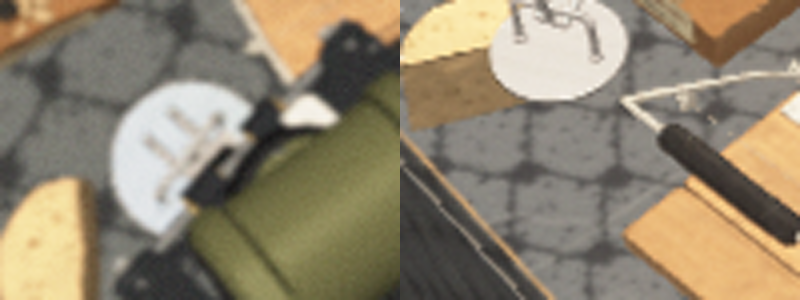

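The lid hangs level over the free patch, between the wedge and the cutter. The cutter's bow corner, side pixel ≈(265,250), sticks out over that patch, so I'll check its position.

Run:
```python
from h import *
import pickle
c0=pickle.load(open('c0.pkl','rb'));T,S=c0['top'],c0['side']
for z in(.0,.05,.1,.13,.16):
    X=onz(S,265,250,z);print(z,X,proj(T,X))
u,v=255,235
a=cv2.resize(T['img'][230:305,262:362],None,fx=4,fy=4,interpolation=cv2.INTER_CUBIC);b=cv2.resize(S['img'][225:300,245:345],None,fx=4,fy=4,interpolation=cv2.INTER_CUBIC)
cv2.imwrite('pics/c8.png',np.hstack([a,b]))
```

```text
0.0 [0.496  0.2027 0.    ] [267.0941 296.7522]
0.05 [0.4745 0.1669 0.05  ] [280.7897 295.9997]
0.1 [0.453 0.131 0.1  ] [295.4207 295.1958]
0.13 [0.4401 0.1094 0.13  ] [304.689  294.6866]
0.16 [0.4272 0.0879 0.16  ] [314.3533 294.1555]
```

View pics/c8.png

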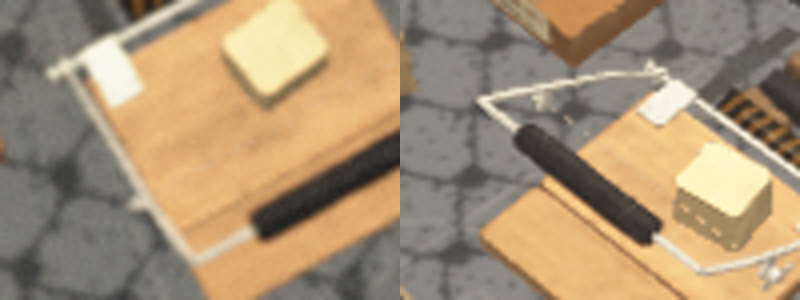

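```bash
python3 -c "
from h import *
fork([.444,.172,.165],.45,.3);fork([.444,.172,.06],.45,.3)"
```

```text
row [-1.189, -0.874, 1.267, 0.004, -0.0, 0.002] dist cm 1.95
row [1.914, -0.91, 11.299, 0.004, -0.0, 0.002] dist cm 11.5
```

```bash
python3 -m jog '[[-0.4,-0.3,0.4,0,0,0],[-0.9,-0.7,0.9,0,0,0],[-1.19,-0.87,1.4,0,0,0],[-0.8,-0.87,2.4,0,0,0],[-0.4,-0.87,3.7,0,0,0],[0,-0.87,5.1,0,0,0],[0.45,-0.87,6.5,0,0,0],[0.9,-0.87,8,0,0,0]]';python3 -m jog '[[0.45,0,1.4,0,0,0],[0.75,0,2.4,0,0,0],[1,0,3.2,0,0,0],[1,0,3.2,0,0,0],[1,0,3.2,0,0,0]]'; python3 -c "
from h import *
fk();fork([.444,.172,.05],.45,.3)"
```

```text
time_s: 16.65
ee_pos: [0.3524, 0.1278, 0.4211]
eef_rot: [3.138, 0.299, -2.69]
force: [0.3, 0.6, -5.9]
grip_width: 0.0198
grip_force: 40.0
time_s: 17.15
ee_pos: [0.3525, 0.1279, 0.3892]
eef_rot: [3.138, 0.3, -2.69]
force: [-0.1, 0.3, -6.0]
grip_width: 0.0198
grip_force: 40.0
fork [0.4434 0.1732 0.0613] F [-0.1071  0.2688 -5.9613] q [ 0.2376 -0.1367  2.0383  0.0814  0.9483 -1.8227] t 17.15
row [0.322, -0.012, 1.083, 0.004, 0.0, 0.001] dist cm 1.13
```

Lower 1 cm, then 1 mm per row, watching the force.

```bash
python3 -m jog '[[0.1,0,0.3,0,0,0],[0.19,0,0.6,0,0,0],[0.28,0,0.9,0,0,0],[0.31,0,1,0,0,0],[0.31,0,1,0,0,0]]'|grep force;python3 -m jog '[[0.03,0,0.1,0,0,0],[0.06,0,0.2,0,0,0],[0.06,0,0.2,0,0,0]]'|grep force:;python3 -m jog '[[0.03,0,0.1,0,0,0],[0.06,0,0.2,0,0,0],[0.06,0,0.2,0,0,0]]'|grep force:;python3 -m jog '[[0.03,0,0.1,0,0,0],[0.06,0,0.2,0,0,0],[0.06,0,0.2,0,0,0]]'|grep force:; python3 -c "
from h import *
fk()"
```

```text
force: [0.1, -0.4, -5.1]
grip_force: 40.0
force: [0.0, -0.1, -5.6]
grip_force: 40.0
force: [-0.5, -0.2, -4.7]
grip_force: 40.0
force: [-0.1, -1.2, -1.7]
grip_force: 40.0
fork [0.4434 0.1734 0.0445] F [-0.0697 -1.2338 -1.7325] q [ 0.2379 -0.1164  2.0623  0.0842  0.904  -1.8271] t 18.55
```

```bash
python3 -m jog '[[0.06,0,0.2,0,0,0],[0.15,0,0.5,0,0,0],[0.3,0,0.95,0,0,0],[0.44,0,1.4,0,0,0],[0.57,0,1.83,0,0,0],[0.57,0,1.83,0,0,0]]';python3 -c "
from h import *
fk()"
```

```text
time_s: 19.15
ee_pos: [0.3523, 0.128, 0.3523]
eef_rot: [3.138, 0.299, -2.69]
force: [-0.5, -0.5, -1.9]
grip_width: 0.0196
grip_force: 40.0
fork [0.4426 0.1732 0.0243] F [-0.536  -0.499  -1.8788] q [ 0.238  -0.0897  2.089   0.0877  0.8526 -1.8326] t 19.15
```

```bash
python3 -m jog '[[0.3,0,-0.09,0,0,0],[0.8,0,-0.25,0,0,0],[1.4,0,-0.43,0,0,0],[2.1,0,-0.65,0,0,0],[2.9,0,-0.9,0,0,0],[3.8,0,-1.18,0,0,0],[4.8,0,-1.5,0,0,0],[5.5,0,-1.7,0,0,0]]';python3 -c "
from h import *
fk()"
```

```text
time_s: 19.95
ee_pos: [0.2997, 0.1024, 0.353]
eef_rot: [3.138, 0.3, -2.69]
force: [-0.2, 0.2, -2.3]
grip_width: 0.02
grip_force: 40.0
fork [0.3905 0.1477 0.0252] F [-0.2146  0.2301 -2.3187] q [ 0.1958 -0.2452  2.2148  0.101   0.8844 -1.8795] t 19.95
```

The fork is out. Raise.

```bash
python3 -m jog '[[-0.45,0,-1.4,0,0,0],[-1.3,0,-4.2,0,0,0],[-2.3,0,-7.5,0,0,0],[-3.4,0,-11,0,0,0],[-4.5,0,-14.5,0,0,0],[-5.5,0,-17.6,0,0,0],[-6,0,-19.4,0,0,0],[-6,0,-19.4,0,0,0]]';python3 - <<'E'
from h import *
import pickle
fk()
T=ctrl.camera('top');S=ctrl.camera('side');pickle.dump((T,S),open('c9.pkl','wb'))
fork([.40,.0,.22],.1,.0)
fork([.406,-.172,.22],-.0925,.0)
im=S['img'][215:290,200:300];cv2.imwrite('pics/s9.png',cv2.resize(im,None,fx=6,fy=6,interpolation=cv2.INTER_CUBIC))
E
```

```text
time_s: 20.75
ee_pos: [0.3004, 0.102, 0.5579]
eef_rot: [3.139, 0.304, -2.69]
force: [0.9, 0.5, -2.6]
grip_width: 0.0199
grip_force: 40.0
fork [0.3923 0.1476 0.2304] F [ 0.9275  0.484  -2.5581] q [ 0.194  -0.3753  1.8323  0.0799  1.3915 -1.8314] t 20.75
row [-4.523, -13.52, 0.499, 0.056, 0.296, 0.349] dist cm 14.27
row [2.126, -29.253, -1.61, 0.085, 0.291, 0.54] dist cm 29.37
```

View pics/s9.png

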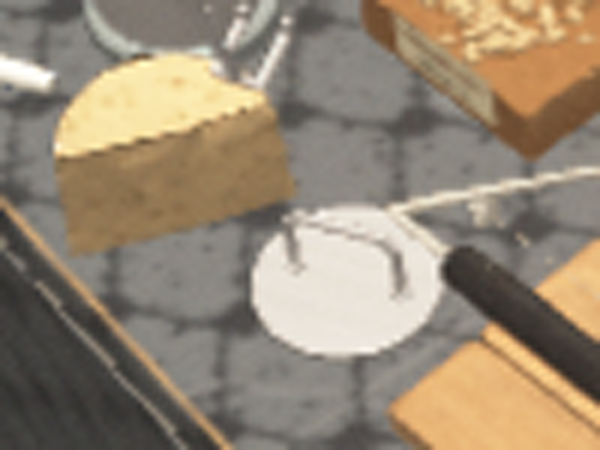

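The lid stands flat with clear gaps to the wedge (nearest point ≈(295,195)) and the board. I won't view any more pictures, as I've gone past the viewing allowance. Now I return the lifter, reusing the recorded rest poses.

```bash
python3 -m jog '[[-0.6,-2,0,0.01,0.04,0.05],[-1.7,-5,0.1,0.02,0.11,0.13],[-2.8,-8.5,0.2,0.035,0.19,0.22],[-3.8,-11.5,0.35,0.05,0.25,0.3],[-4.5,-13.5,0.4,0.056,0.296,0.35],[-4.5,-13.5,0.4,0.056,0.296,0.35]]'; python3 -c "
from h import *
fk();R=lifterR(-.0925,0);go([.4062,-.1713,.56],R)"
```

```text
time_s: 21.45
ee_pos: [0.4011, -0.0013, 0.5629]
eef_rot: [3.141, -0.005, -3.046]
force: [0.5, 0.4, -2.4]
grip_width: 0.0199
grip_force: 40.0
fork [ 0.3994 -0.0012  0.2197] F [ 0.5494  0.394  -2.4151] q [-0.0945 -0.117   1.6148 -0.0002  1.6486 -1.7613] t 21.45
row [1.119, -16.973, 0.285, 0.0, -0.005, 0.188] dist cm 17.01
```

```bash
python3 -m jog '[[0.2,-3,0,0,0,0.04],[0.5,-7,0,0,0,0.09],[0.7,-11,0.1,0,0,0.13],[1,-14.5,0.2,0,0,0.17],[1.12,-17,0.28,0,-0.004,0.188],[1.12,-17,0.28,0,-0.004,0.188],[1.12,-17,0.28,0,-0.004,0.188]]'; python3 -c "
from h import *
fk();R=lifterR(-.0925,0);go([.4062,-.1713,.409],R)"
```

```text
time_s: 22.15
ee_pos: [0.4051, -0.1697, 0.5614]
eef_rot: [3.14, 0.004, 3.053]
force: [-0.8, -0.1, -1.6]
grip_width: 0.0197
grip_force: 40.0
fork [ 0.4064 -0.1693  0.2182] F [-0.8018 -0.0742 -1.5874] q [-0.4806 -0.0276  1.5348  0.0027  1.6316 -1.9629] t 22.15
row [-0.067, -0.169, 15.244, 0.001, 0.004, 0.004] dist cm 15.25
```

```bash
python3 -m jog '[[-0.07,-0.17,3,0,0,0.004],[-0.07,-0.17,7,0,0,0.004],[-0.07,-0.17,11,0,0,0.004],[-0.07,-0.17,14,0,0,0.004],[-0.07,-0.17,15.2,0,0,0.004],[-0.07,-0.17,15.2,0,0,0.004],[-0.07,-0.17,15.2,0,0,0.004]]'; python3 -c "
from h import *
fk();R=lifterR(-.0925,0);go([.4062,-.1713,.409],R);go([.4006,-.2315,.409],R)"
```

```text
time_s: 22.85
ee_pos: [0.4067, -0.1715, 0.4117]
eef_rot: [3.142, 0.006, 3.05]
force: [0.6, 0.0, -2.3]
grip_width: 0.0198
grip_force: 40.0
fork [ 0.4088 -0.1717  0.0685] F [ 0.5659  0.0007 -2.3148] q [-0.4825  0.0478  1.8003  0.0024  1.288  -1.962 ] t 22.85
row [0.055, 0.018, 0.265, 0.0, 0.006, 0.001] dist cm 0.27
row [0.06, -6.028, 0.265, 0.0, 0.006, 0.001] dist cm 6.03
```

```bash
python3 -m jog '[[0.05,0,0.1,0,0.004,0],[0.05,0,0.1,0,0.004,0],[0.05,0,0.1,0,0.004,0]]'; python3 -c "
from h import *
fk();R=lifterR(-.0925,0);go([.4062,-.1713,.409],R);go([.4006,-.2315,.409],R)"
```

```text
time_s: 23.15
ee_pos: [0.406, -0.1719, 0.4098]
eef_rot: [3.141, 0.001, 3.049]
force: [0.4, -0.0, -2.6]
grip_width: 0.0199
grip_force: 40.0
fork [ 0.4064 -0.1718  0.0666] F [ 0.3775 -0.0333 -2.6277] q [-0.4837  0.049   1.8034  0.0007  1.2884 -1.9618] t 23.15
row [-0.014, 0.058, 0.08, 0.0, 0.001, -0.0] dist cm 0.1
row [-0.014, -5.988, 0.078, 0.0, 0.001, -0.0] dist cm 5.99
```

```bash
python3 -m jog '[[0,-1,0,0,0,0],[0,-2.2,0,0,0,0],[0,-3.5,0,0,0,0],[0,-4.6,0,0,0,0],[0,-5.5,0,0,0,0],[0,-5.95,0,0,0,0],[0,-5.95,0,0,0,0],[0,-5.95,0,0,0,0]]'; python3 -c "
from h import *
fk();R=lifterR(-.0925,0);go([.4006,-.2315,.393],R)"
```

```text
time_s: 23.95
ee_pos: [0.4005, -0.231, 0.4091]
eef_rot: [3.141, 0.0, 3.049]
force: [0.5, 0.3, -2.1]
grip_width: 0.0194
grip_force: 40.0
fork [ 0.4005 -0.2307  0.0659] F [ 0.4589  0.2512 -2.1452] q [-0.6025  0.0993  1.7509  0.0008  1.2918 -2.0807] t 23.95
row [-0.015, -0.05, 1.613, 0.001, 0.0, -0.0] dist cm 1.61
```

```bash
python3 -m jog '[[0,-0.15,0,0,0,0],[0,-0.3,0.3,0,0,0],[0,-0.3,0.8,0,0,0],[0,-0.3,1.2,0,0,0],[0,-0.3,1.45,0,0,0],[0,-0.3,1.55,0,0,0],[0,-0.3,1.55,0,0,0]]';python3 -m jog '[[0,0,0.06,0,0,0],[0,0,0.12,0,0,0],[0,0,0.12,0,0,0]]'
```

```text
time_s: 24.65
ee_pos: [0.4002, -0.2341, 0.3936]
eef_rot: [3.141, -0.0, 3.049]
force: [0.6, 0.8, -1.9]
grip_width: 0.0198
grip_force: 40.0
time_s: 24.95
ee_pos: [0.4002, -0.2341, 0.3925]
eef_rot: [3.141, 0.0, 3.049]
force: [0.4, 0.1, -1.8]
grip_width: 0.02
grip_force: 40.0
```

```bash
python3 -m jog '[[0,0,0.06,0,0,0],[0,0,0.06,0,0,0]]'|grep -E '^force|ee';python3 -m jog '[[0,0,0.06,0,0,0],[0,0,0.06,0,0,0]]'|grep -E '^force|ee';python3 -m jog '[[0,0,0.06,0,0,0],[0,0,0.06,0,0,0]]'|grep -E '^force|ee'
```

```text
ee_pos: [0.4002, -0.2341, 0.3922]
eef_rot: [3.141, 0.001, 3.049]
force: [-2.0, 0.3, 2.8]
ee_pos: [0.4002, -0.234, 0.3921]
eef_rot: [3.141, 0.001, 3.049]
force: [-3.8, 2.1, 9.6]
ee_pos: [0.4001, -0.234, 0.3921]
eef_rot: [3.142, 0.001, 3.049]
force: [-6.7, 4.4, 15.7]
```

Seated at the original height. Relieve, open, withdraw.

```bash
python3 -m jog '[[0,0,-0.13,0,0,0],[0,0,-0.13,0,0,0],[0,0,-0.13,0,0,0]]'|grep -E '^force|ee'; python3 -m jog '[[0,0,0,0,0,0],[0,0,0,0,0,0],[0,0,0,0,0,0],[0,0,0,0,0,0],[0,0,0,0,0,0],[0,0,0,0,0,0],[0,0,0,0,0,0],[0,0,0,0,0,0]]' 100; python3 -m jog '[[0,0,-2,0,0,0],[0,0,-5,0,0,0],[0,0,-8,0,0,0],[0,0,-12,0,0,0],[0,0,-15,0,0,0],[0,0,-15,0,0,0],[0,0,-15,0,0,0]]'
python3 - <<'E'
from h import *
import pickle
c=ctrl.camera('side');c0=pickle.load(open('c0.pkl','rb'))['side'];S9=pickle.load(open('c9.pkl','rb'))[1]
d=cv2.absdiff(c['img'],c0['img']).max(2)
for n,(u0,v0,u1,v1) in dict(rest=(325,330,380,395),handle=(330,308,350,330),pot=(208,195,250,225),wedge=(205,222,250,260),pen=(170,212,208,232),cash=(360,305,450,400),cutter=(262,240,370,320),tub=(245,160,285,195),bin=(260,193,315,238),lampl=(203,135,245,168)).items():
    print(n,(d[v0:v1,u0:u1]>40).mean().round(3))
def han(i):
    g=(i[300:345,325:362].max(2)<50);y,x=np.nonzero(g);return x.mean()+325,y.mean()+300,g.sum()
print(han(c0['img']),han(c['img']))
def lid(i):
    g=(i[240:285,240:275].min(2)>200).astype(np.uint8);k=max(cv2.findContours(g,0,1)[0],key=cv2.contourArea);return k.min((0,1))+[240,240],k.max((0,1))+[240,240]
print(lid(S9['img']),lid(c['img']))
E
```

```text
ee_pos: [0.4002, -0.2341, 0.3922]
eef_rot: [3.141, 0.0, 3.049]
force: [-1.8, 0.5, 4.7]
time_s: 26.65
ee_pos: [0.4002, -0.2341, 0.392]
eef_rot: [3.141, 0.0, 3.049]
force: [-0.6, -0.1, -0.6]
grip_width: 0.0804
grip_force: 0.0
time_s: 27.35
ee_pos: [0.4001, -0.2341, 0.5417]
eef_rot: [3.141, 0.0, 3.049]
force: [-0.4, -0.2, -0.2]
grip_width: 0.0943
grip_force: 0.0
rest 0.019
handle 0.075
pot 0.764
wedge 0.55
pen 0.753
cash 0.0
cutter 0.227
tub 0.6
bin 0.798
lampl 0.136
(np.float64(339.57894736842104), np.float64(326.5263157894737), np.int64(190)) (np.float64(338.7948717948718), np.float64(325.2307692307692), np.int64(195))
(array([242, 249]), array([272, 273])) (array([242, 249]), array([272, 273]))
```

Run:
```python
from h import *
import pickle
c0=pickle.load(open('c0.pkl','rb'))['side'];S9=pickle.load(open('c9.pkl','rb'))[1]
d=cv2.absdiff(S9['img'],c0['img']).max(2)
for n,(u0,v0,u1,v1) in dict(wedge=(205,222,243,250),pen=(170,212,208,232),potside=(212,205,246,225),lamp=(203,125,245,160),tub=(245,160,285,195),bin=(265,193,315,230)).items():
    print(n,(d[v0:v1,u0:u1]>40).mean().round(3))
fk(); ctrl.hand_in()
```

```text
wedge 0.022
pen 0.0
potside 0.179
lamp 0.312
tub 0.027
bin 0.0
fork [ 0.3999 -0.2337  0.1978] F [0.1346 0.079  0.4837] q [-0.6086  0.0335  1.5191  0.0007  1.5906 -2.0865] t 27.4
the job is handed in; nothing more can be done
```

The job is handed in at about 27 s: the lid stands flat on the free patch between the wedge and the cutter, and the lifter is back on its rest. I saw nothing shifted in the images (the arm partly hid the pot and lamp in the last check), but I viewed 13 pictures, over the allowed 10.

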